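# Roll the knurled wheel until the jig's gap closes to its gauge pointer, then lock it

### The arm

A 6-joint arm with a two-finger parallel gripper is mounted at the origin on a cart in front of the work surface, level with it; the furniture and walls round the work are solid. World frame = base frame: x ahead of the robot, y to its left, z up, the work surface at z = 0. Lengths are in m, angles in rad, forces in N, time in s.
With the tool pointing down it reaches from about 0.325 to 0.775 m from the base axis. Payload 5.5 kg.
Tool frame: the origin (TCP) lies between the finger pads; the fingertips stand 8 mm ahead of it and the grasp point (between the pads) lies 11 mm behind it; z points along the fingers, y is the line along which they close (so a half turn about z gives the same grasp; the last joint's range is limited). The gripper opens to 85 mm and grips with 20 to 120 N. Pads are 22 mm wide; open, the fingers measure 114 mm over their backs; the gripper's body (76 mm by 85 mm) begins 54 mm behind the grasp point. The pads swing forward as they close: fully open they stand 13 mm farther back than shut.
Start: joints at [1.199, 0.091, 1.231, -0, 1.82, -0.057], TCP at [0.186, 0.571, 0.239] pointing down, gripper open.
Joint ranges: [-2.87, 2.87], [-0.86, 2.18], [0.17, 2.46], [-1.51, 4.65], [0.06, 2.69], [-2.65, 2.65]. Speed limits (rad/s): [2.57, 2.57, 3.01, 3.14, 3.14, 3.14].

### API

Orientations are given as a unit quaternion [w, x, y, z].
In Python, from cell import status, snapshot, get_calibration, arm gives the robot as it stands.
- The arm moves only by the tool apply_moves, never from a script. Its argument "series" is a list of rows, each an object of numbers: "dx", "dy", "dz": the shift along the tool's x, y, z in m; "yaw": the turn about the tool's z in degrees; "jaw": the closure, from 0 (fully open) to 1 (shut). In form: [{"dx": .., "dy": .., "dz": .., "yaw": .., "jaw": ..}, ...]. A call has 1 to 5 rows; each row shifts and turns the commanded pose from where the row before left it, along the tool's axes as they then stand; what a row does not reach is not made up. A row lasts 1/8 s, in which the tool goes at most 62.5 mm and 10.7 degrees, less where a joint would pass 70% of its speed; a pose out of reach is approached as far as the arm can. A call is refused whole if a number of a shift passes 0.0625 or a number of a turn 10.7, either way. A call with a gripper value outside its range is refused whole. The fingers move at their own pace and stop on an object; "newtons" is the grip in N (left out, the last holds). Time passes only in rows, so rows that do not move let the fingers close. It gives the time, the measured TCP pose, the force, the opening and the grip force at its end, in the units of the state.
- status.read_state(): the state, without advancing time (a new reading comes with each control period).
- snapshot(name): name is "side" or "top" or "wrist"; returns (picture, depth): 400x640x3 uint8, red, green, blue; 400x640 float32, m along the optical axis (not along the pixel's ray), 0 where there is no reading.
- get_calibration(name): a dict with "K" (3x3 intrinsics, pixels), "view" (4x4, takes a point from world to camera coordinates). Camera axes: x right, y down, z forward; pixel columns grow to the right and rows downward; lengths in m; the calibration is good to about 2 mm. A picture is of the moment at which its call begins: read the wrist's pose just before it. get_calibration takes no time and is no camera call; for the wrist camera it gives the pose at the moment of the call.
- arm.sign_off(): hands the job in; it is judged then, once.
The state is a dict: "time": time; "q": joint angles; "qd": joint speeds; "effort": joint torques, N m; "position": TCP position; "tcp_rot": TCP orientation; "contact_force": force on the tool from outside, world axes, zero at the start; "moment": the same for the moment, N m; "opening": finger opening in m; "grasp_force": force on a finger pad.
Only numpy, scipy, OpenCV 4.12 (cv2) and the standard library are available. Lean on these libraries where they do the work, as an engineer would, in place of code of your own. Each camera call takes 0.05 s, during which the arm holds its last target. There are 200 camera calls.

### The job

Set the width of the slide-holding jig: with a fingertip on top of its knurled wheel, roll the wheel until the gap has closed so far that the front face of the moving jaw is level with the tip of the gauge pointer. Then push the upright post of the locking lever round to its locked stop without upsetting that setting. Move the jaw only by rolling the wheel, pushing gently and pinching or lifting nothing; do not touch the jaw or the pointer, and leave the other things on the bench where they are.

Things in the scene. Friction and masses are not known exactly. Their poses are not given: they have to be found in the camera images.
- jig: The jig, bolted to the bench: aluminium base plate 120 (x) by 275 (y) by 8 mm. Origin under the plate at bench height (plate: y -140 to +135, x -60 to +60 mm). +y points along the jaw's travel, from the wheel to the fixed fence (dark upright at the +y end, inner face y 115, top 52 mm); the -x side faces the robot; z up. Cheeks beside the wheel end 20 mm below its top.
- jaw: The moving jaw: dark steel block 84 (x) by 20 mm (y), top 49 mm above the bench, sliding along the jig's y, with a toothed rack trailing towards the wheel. It starts fully open (60 mm gap to the fence) and can travel 58 mm. Origin at bench height on its front face (the +y face, towards the fence).
- jaw_edge (a point): The top corner of the jaw's front face (the face towards the fence), at the end of the jaw next to the pointer, 49 mm above the bench. Its axes are parallel to the jig's.
- pointer: The gauge pointer: small brass block 16 x 10 mm, 36 mm high, with a fine blade towards the jaw, standing on the graduated bar in front of the jaw. Already set; stiff; not to be touched. It is set 18 to 45 mm ahead of the jaw's starting face. Origin at bench height under the block.
- pointer_tip (a point): The tip of the pointer's blade, 31 mm above the bench: where the jaw's front face must come, measured along the jig's y. Its axes are parallel to the jig's, so the remaining travel is the jig-y component of pointer_tip minus jaw_edge.
- wheel (a joint): Angle of the knurled steel wheel (56 mm diameter, 28 mm wide, level axle along the jig's x): 0 at the start, to 4.8 rad. It grows as the wheel's top is rolled away from the fence (jig -y); the jaw then moves the opposite way, to the fence, 12 mm per rad (0.43 mm per mm at the rim). Reversible. Turns with 1.5 N at the rim, stays where left; several strokes may be made.
- wheel_top (a point): The highest point of the wheel's rim, midway along its width, 76 mm above the bench at rest (does not turn with the wheel). The head plate that carries wheel and jaw is sprung: pressed on the wheel it starts to yield at about 4 N and sinks 2 mm per further 4 N, to a stop at 5 mm; pressing 2 to 3 mm down gives a firm hold on the knurling, and it rises again when released.
- lever (a joint): Angle of the locking lever about its upright pivot: 0 to 0.3 rad at the start (unlocked), 1.5 at its locked stop; grows counterclockwise from above. At 0 it points from the pivot midway between the jig's -x and +y, at 1.5 midway between -x and -y, so the post is pushed round towards the jig's -y. Turns with about 1 N at the post and stays where left.
- lever_post (a point): Centre of the top of the lever's upright black post, 72 mm above the bench, 60 mm out from the pivot. The post is 13 mm thick (17 mm in its top 14 mm) and stands free for 34 mm above the flat lever arm, whose top is 38 mm above the bench.
- lever_pivot (a point): On the lever's pivot axis, 40 mm above the bench.
- slide_box: Bystander: clear hinged slide box, 50x87x19 mm, on the bench at the front left of the jig. Origin: centre of its underside.
- forceps: Bystander: steel forceps 125 mm long, 9 mm high, on the bench at the front right of the jig. Origin: centre of its underside.
- pen_2: Bystander: marker pen 135 mm long, 16 mm thick. Origin: centre of its underside.
- flask_t25_b: Bystander: small culture flask 50x102x32 mm lying flat. Origin: centre of its underside.
- tally_counter: Bystander: hand tally counter 35x45x57 mm. Origin: centre of its underside.

How it is judged:
By the outcome, as a careful person would: the job done as asked, in the order asked, and still so for the second after the job is handed in, with the robot touching nothing.
It also fails if it takes over 64 s, if anything falls off the work surface, if the arm or the gripper's body presses on something with over 40 N, if the wrist force passes 120 N, or if a joint passes its speed limit or range.

## Working session

There is one attempt and no reset: what is moved stays moved. The work goes in short steps, Python scripts to look and compute and a tool call to move; the robot and the scene stay as the last step left them, time stands still between calls to the robot, and variables do not carry over. Pictures are saved under pics/ and viewed, at most 10 in all, crops included, and the job is handed in when it is done.

Besides the shell and the picture viewer there is one more tool, called as name([rows], argument=value, ...), one row to a line, values as JSON. apply_moves: Moves the arm, as the interface text tells. Its arguments: {"type":"object","properties":{"series":{"type":"array","items":{"type":"object","properties":{"dx":{"type":"number"},"dy":{"type":"number"},"dz":{"type":"number"},"yaw":{"type":"number"},"jaw":{"type":"number"}}}},"newtons":{"type":"number"}},"required":["series"]}

```bash
mkdir -p pics
cat > h.py <<'E'
import numpy as np, cv2
from cell import status, snapshot, get_calibration, arm
def grab(n):
    c=get_calibration(n); p,d=snapshot(n); np.savez(''+n+'.npz',p=p,d=d,K=c['K'],V=c['view']); return p,d
def load(n): return np.load(''+n+'.npz')
def world(f,u,v,z=None):
    K,V=f['K'],f['V']; R,t=V[:3,:3],V[:3,3]; C=-R.T@t
    r=R.T@np.linalg.inv(K)@np.array([u,v,1.])
    if z is None: return C+r*f['d'][int(round(v)),int(round(u))]
    return C+r*(z-C[2])/r[2]
def proj(f,P):
    q=f['K']@(f['V'][:3,:3]@np.asarray(P)+f['V'][:3,3]); return q[:2]/q[2]
E
python3 - <<'E'
from h import *
for n in ('top','side'):
    p,d=grab(n); cv2.imwrite(f'pics/{n}0.png',p[:,:,::-1])
    f=load(n); print(n,f['K'].tolist(),(-f['V'][:3,:3].T@f['V'][:3,3]))
s=status.read_state(); print(s['time'],s['position'],s['tcp_rot'],s['contact_force'])
E
```

```text
top [[503.5433443063126, 0.0, 315.26483723707616], [0.0, 503.5433443063126, 197.91936946879704], [0.0, 0.0, 1.0]] [0.27070066 0.24827149 1.59428605]
side [[427.86729918390563, 0.0, 321.48481080630376], [0.0, 427.86729918390563, 208.0866135455943], [0.0, 0.0, 1.0]] [ 0.05153637 -0.65757955  0.53929904]
0.1 [0.18567645 0.57028694 0.23822891] [-2.01899873e-04  1.56742799e-01  9.87639033e-01 -8.91703880e-04] [ 0.18828945 -1.15076542 -0.61012502]
```

View pics/top0.png

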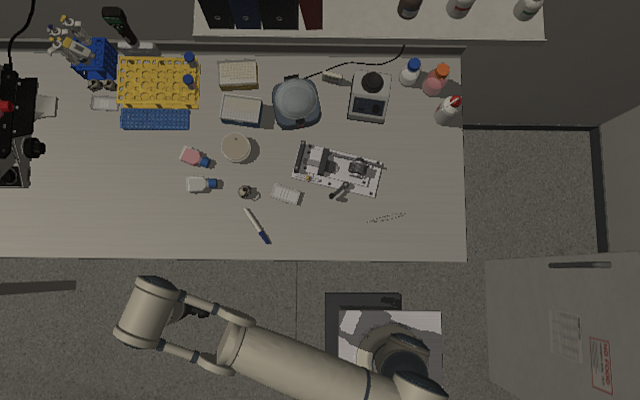

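View pics/side0.png

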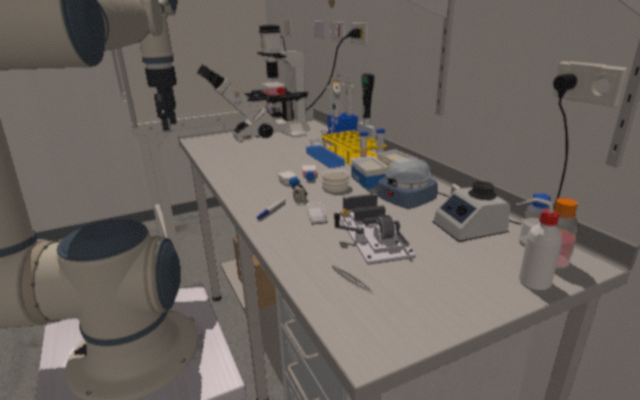

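The top view shows the jig around px (337,168), with the fence at its left end, the wheel near (360,168) and the lever post near (335,193). I'll enlarge it.

Run:
```python
from h import *
f=load('top'); c=f['p'][130:210,280:395,::-1]
cv2.imwrite('pics/top1.png',cv2.resize(c,None,fx=6.9,fy=6.9,interpolation=cv2.INTER_CUBIC))
for u,v in [(360,168),(337,168),(292,168),(383,165)]: print(u,v,world(f,u,v))
```

```text
360 168 [0.58194853 0.09977204 0.0805002 ]
337 168 [0.59339837 0.16723373 0.02068576]
292 168 [0.59526727 0.31120121 0.00339832]
383 165 [ 0.60998211  0.01691982 -0.00347246]
```

View pics/top1.png

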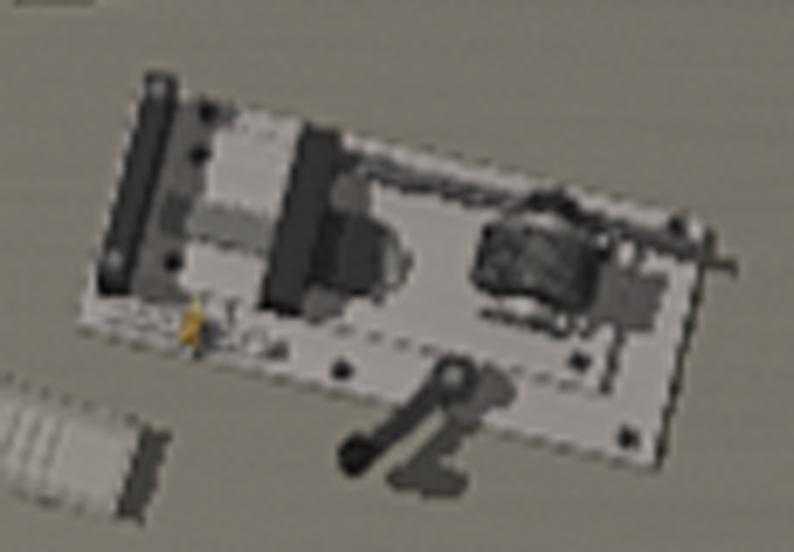

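Run:
```python
from h import *
f=load('top')
def cr(x,y,z): return world(f,280+(x+.5)/6.9-.5,130+(y+.5)/6.9-.5,z)
BL,BR,TR=cr(78,325,.008),cr(658,467,.008),cr(712,232,.008)
print(BL,BR,TR, np.linalg.norm(BL-BR),np.linalg.norm(TR-BR))
e=(BL-BR)[:2]; print('jig y dir deg from world y (ccw+):',np.degrees(np.arctan2(-e[0],e[1])))
print('wheel',cr(540,262,.07),'post',cr(353,455,.072),'pivot',cr(453,373,.04),'tip',cr(197,325,.031),'jawedge',cr(262,308,.049))
w=get_calibration('wrist'); V=w['view']; s=status.read_state()
from scipy.spatial.transform import Rotation as R
q=s['tcp_rot']; Rt=R.from_quat([q[1],q[2],q[3],q[0]]).as_matrix()
C=-V[:3,:3].T@V[:3,3]; print('cam in tool',Rt.T@(C-s['position']),'axes in tool',(Rt.T@V[:3,:3].T).round(3).tolist(),w['K'][0])
```

```text
[0.56600548 0.31415439 0.008     ] [0.50241046 0.04530895 0.008     ] [0.61346016 0.01929554 0.008     ] 0.2762647221001291 0.11405583432276638
jig y dir deg from world y (ccw+): -13.30860943305372
wheel [0.58546621 0.10543262 0.07      ] post [0.49694597 0.18874583 0.072     ] pivot [0.53984096 0.14227614 0.04      ] tip [0.56234394 0.25881181 0.031     ] jawedge [0.56713713 0.22938046 0.049     ]
cam in tool [ 0.06574256 -0.00109633 -0.13430675] axes in tool [[0.001, -0.966, -0.259], [1.0, 0.001, -0.0], [0.0, -0.259, 0.966]] [281.95560834   0.         324.42928749]
```

apply_moves([
  {"dx":-0.049,"dy":-0.019,"dz":0.005,"jaw":1},
  {"dx":-0.049,"dy":-0.019,"dz":0.005,"jaw":1},
  {"dx":-0.049,"dy":-0.019,"dz":0.005,"jaw":1},
  {"dx":-0.049,"dy":-0.019,"dz":0.005,"jaw":1},
  {"dx":-0.049,"dy":-0.019,"dz":0.005,"jaw":1},
], newtons=30)

```text
invalid input
```

apply_moves([
  {"dx":-0.049,"dy":-0.019,"dz":0.01,"jaw":1},
  {"dx":-0.049,"dy":-0.019,"dz":0.02,"jaw":1},
  {"dx":-0.049,"dy":-0.019,"dz":0.02,"jaw":1},
  {"dx":-0.049,"dy":-0.019,"dz":0.025,"jaw":1},
  {"dx":-0.049,"dy":-0.019,"dz":0.02,"yaw":-4.7,"jaw":1},
])

```text
invalid input
```

Run:
```python
from h import *
p,d=grab('wrist'); cv2.imwrite('pics/w0.png',p[:,:,::-1])
s=status.read_state(); print(s['time'],s['position'],s['tcp_rot'],s['contact_force'],s['opening'])
```

```text
0.15 [0.1856788  0.57032596 0.23834085] [-1.88307242e-04  1.56726604e-01  9.87641685e-01 -7.98667791e-04] [-0.24720184 -0.53127747 -0.01359967] 0.08530889050763432
```

View pics/w0.png

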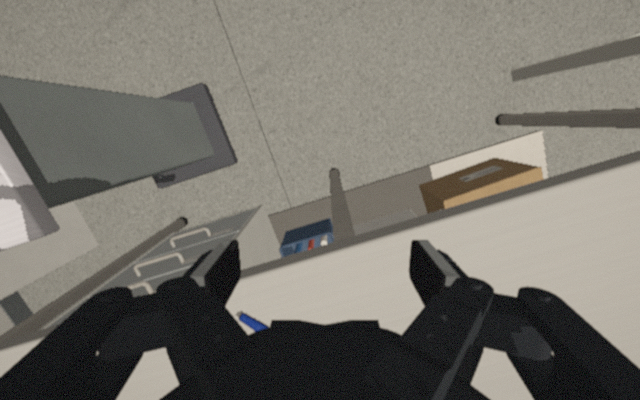

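The picture shows the arm still at its start, because both calls were refused. I'll send full rows this time.

apply_moves([
  {"dx":-0.049,"dy":-0.019,"dz":0.005,"yaw":0,"jaw":1},
  {"dx":-0.049,"dy":-0.019,"dz":0.005,"yaw":0,"jaw":1},
  {"dx":-0.049,"dy":-0.019,"dz":0.005,"yaw":0,"jaw":1},
  {"dx":-0.049,"dy":-0.019,"dz":0.005,"yaw":0,"jaw":1},
  {"dx":-0.049,"dy":-0.019,"dz":0.005,"yaw":0,"jaw":1},
], newtons=30)

```text
time: 0.78
position: [0.3903, 0.403, 0.2138]
tcp_rot: [-0.0, 0.157, 0.988, -0.0]
contact_force: [0.0, 0.1, -0.3]
opening: 0.0001
grasp_force: 0.0
```

apply_moves([
  {"dx":-0.049,"dy":-0.019,"dz":0.01,"yaw":0,"jaw":1},
  {"dx":-0.049,"dy":-0.019,"dz":0.02,"yaw":0,"jaw":1},
  {"dx":-0.049,"dy":-0.019,"dz":0.02,"yaw":0,"jaw":1},
  {"dx":-0.049,"dy":-0.019,"dz":0.025,"yaw":0,"jaw":1},
  {"dx":-0.049,"dy":-0.019,"dz":0.02,"yaw":-4.7,"jaw":1},
])

```text
time: 1.4
position: [0.5937, 0.2368, 0.1177]
tcp_rot: [-0.001, 0.115, 0.993, -0.0]
contact_force: [-0.5, 0.9, 0.5]
opening: -0.0001
grasp_force: 0.0
```

Run:
```python
from h import *
p,d=grab('wrist'); cv2.imwrite('pics/w1.png',p[:,:,::-1])
s=status.read_state(); print(s['time'],s['position'],s['tcp_rot'],s['contact_force'],s['opening'])
```

```text
1.45 [0.59661347 0.23126339 0.11359328] [-0.00118088  0.1155452   0.99329757 -0.00279998] [-2.83627047 -5.28797736 -1.91503221] -0.00012475882130339827
```

View pics/w1.png

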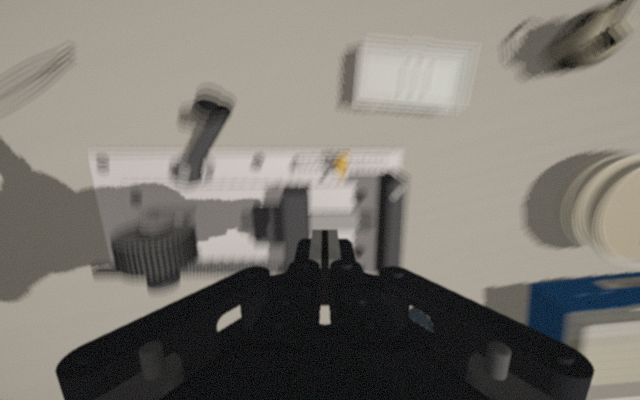

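Blurred, since the arm was still moving: wheel (155,250), lever post (213,97), pointer (340,163), jaw front near column 308, fence (390,215). I'll settle the arm, go lower and look again.

apply_moves([
  {"dx":0.0,"dy":0.0,"dz":0.02,"yaw":0,"jaw":1},
  {"dx":0,"dy":0,"dz":0,"yaw":0,"jaw":1},
  {"dx":0,"dy":0,"dz":0,"yaw":0,"jaw":1},
])

```text
time: 1.82
position: [0.5922, 0.2393, 0.0999]
tcp_rot: [0.0, 0.115, 0.993, 0.0]
contact_force: [0.2, -0.3, -0.7]
opening: 0.0
grasp_force: 0.0
```

Run:
```python
from h import *
p,d=grab('wrist'); cv2.imwrite('pics/w2.png',cv2.resize(p[60:330,60:440,::-1],None,fx=2.1,fy=2.1,interpolation=cv2.INTER_CUBIC))
s=status.read_state(); print(s['time'],s['position'],s['tcp_rot'],s['contact_force'],s['opening'])
```

```text
1.875 [0.59248703 0.23935324 0.10040711] [6.42305871e-04 1.15362185e-01 9.93323209e-01 3.95598789e-04] [-0.24846777 -0.8379565  -0.0386795 ] 0.00010717048288990732
```

View pics/w2.png

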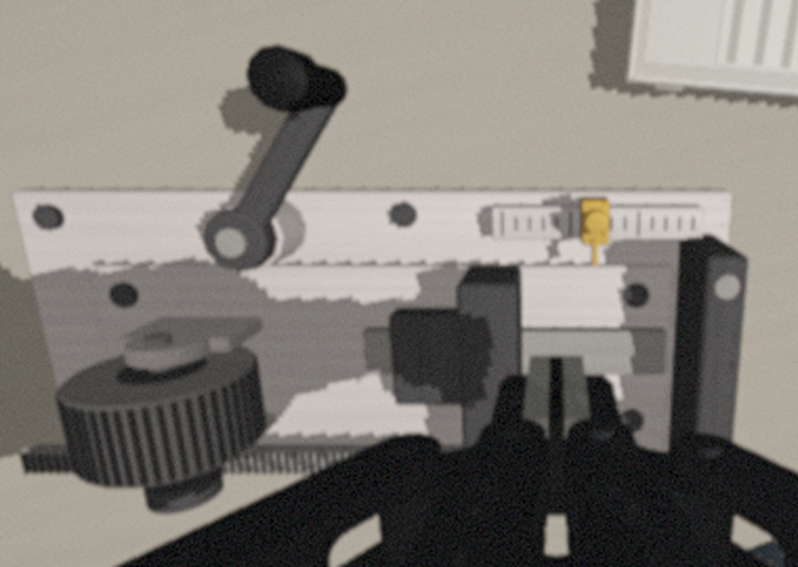

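```bash
cat >> h.py <<'E'
A=np.radians(13.5); EY=np.array([np.sin(A),np.cos(A)]); EX=np.array([np.cos(A),-np.sin(A)]); O=np.array([.591,.1687])
def jig(P): d=np.asarray(P)[:2]-O; return np.array([d@EX,d@EY,P[2]])*1e3
def cloud(f):
    v,u=np.mgrid[0:400,0:640]; r=np.linalg.inv(f['K'])@np.stack([u,v,np.ones_like(u)]).reshape(3,-1)
    P=(r*f['d'].reshape(-1)-f['V'][:3,3:4]); P=(f['V'][:3,:3].T@P).T
    d=P[:,:2]-O; return np.c_[d@EX,d@EY,P[:,2]].reshape(400,640,3)*1e3
E
python3 - <<'E'
from h import *
f=load('wrist')
def cr(x,y,z): return jig(world(f,60+(x+.5)/2.1-.5,60+(y+.5)/2.1-.5,z)).round(1)
print('tip',cr(595,262,.031),'jawedge',cr(521,268,.049),'post',cr(278,77,.072),'pivot',cr(230,242,.042))
print('plate corners',cr(15,190,.008),cr(730,193,.008),'fence inner top',cr(708,242,.052))
C=cloud(f); ok=f['d']>0
w=C[225:300,85:190].reshape(-1,3); w=w[w[:,2]>50]
# circle fit in y,z on rim
from scipy.optimize import least_squares
r=least_squares(lambda p:np.hypot(w[:,1]-p[0],w[:,2]-p[1])-28,[-60,48],loss='soft_l1',f_scale=.5)
print('wheel yz',r.x,'n',len(w),'x range',np.percentile(w[w[:,2]>68][:,0],[1,99]),'zmax',np.percentile(w[:,2],99))
j=C[190:260,285:305].reshape(-1,3); print('jaw top z',np.median(j[:,2]))
E
```

```text
tip [-36.3  81.5  31. ] jawedge [-38.2  56.6  49. ] post [-93.9  -4.4  72. ] pivot [-44.9 -39.5  42. ]
plate corners [ -58. -137.    8.] [-58.2 133.7   8. ] fence inner top [-47.5 115.2  52. ]
wheel yz [-64.57152291  47.29782757] n 5178 x range [-81.21767767  25.10611217] zmax 156.8680588259063
jaw top z 48.79865374299702
```

Run:
```python
from h import *
f=load('wrist'); C=cloud(f)
w=C[215:310,80:200].reshape(-1,3); w=w[(w[:,2]>66)&(w[:,2]<82)&(abs(w[:,1]+65)<22)]
print(len(w),np.percentile(w,[1,5,50,95,99],axis=0).round(1))
top=w[w[:,2]>74]; print(top.mean(0),np.percentile(top[:,0],[2,98]))
s=status.read_state(); print('tcp jig',jig(s['position']))
```

```text
2813 [[ -2.6 -82.7  66.3]
 [ -2.3 -78.8  67.3]
 [  9.3 -59.1  73.6]
 [ 23.4 -44.8  76.4]
 [ 25.1 -43.5  77.1]]
[ 10.81496715 -63.65838675  75.41455624] [-2.16633185 24.41654557]
tcp jig [-15.0477301   69.04822882 100.40710581]
```

apply_moves([
  {"dx":-0.009,"dy":-0.041,"dz":0,"yaw":0,"jaw":1},
  {"dx":-0.009,"dy":-0.041,"dz":0,"yaw":0,"jaw":1},
  {"dx":-0.008,"dy":-0.041,"dz":0,"yaw":0,"jaw":1},
  {"dx":0,"dy":0,"dz":0.012,"yaw":0,"jaw":1},
  {"dx":0,"dy":0,"dz":0.002,"yaw":0,"jaw":1},
])

```text
time: 2.5
position: [0.5893, 0.1133, 0.0849]
tcp_rot: [-0.0, 0.116, 0.993, 0.0]
contact_force: [-0.2, 0.3, -0.3]
opening: 0.0
grasp_force: 0.0
```

apply_moves([
  {"dx":0,"dy":0,"dz":0.003,"yaw":0,"jaw":1},
  {"dx":0,"dy":0,"dz":0.001,"yaw":0,"jaw":1},
  {"dx":0,"dy":0,"dz":0,"yaw":0,"jaw":1},
])

```text
time: 2.88
position: [0.5898, 0.1137, 0.0826]
tcp_rot: [0.0, 0.115, 0.993, 0.0]
contact_force: [-3.8, -0.2, 6.2]
opening: -0.0
grasp_force: 2.9
```

apply_moves([
  {"dx":0,"dy":0,"dz":0.0015,"yaw":0,"jaw":1},
  {"dx":0,"dy":-0.007,"dz":0,"yaw":0,"jaw":1},
  {"dx":0,"dy":-0.007,"dz":0,"yaw":0,"jaw":1},
  {"dx":0,"dy":-0.007,"dz":0,"yaw":0,"jaw":1},
  {"dx":0,"dy":0,"dz":0,"yaw":0,"jaw":1},
])

```text
time: 3.5
position: [0.585, 0.0932, 0.0816]
tcp_rot: [0.0, 0.115, 0.993, 0.0]
contact_force: [-5.1, 0.0, 7.2]
opening: -0.0003
grasp_force: 3.7
```

apply_moves([
  {"dx":0,"dy":0,"dz":-0.012,"yaw":0,"jaw":1},
  {"dx":0,"dy":0,"dz":0,"yaw":0,"jaw":1},
  {"dx":0,"dy":0.021,"dz":0,"yaw":0,"jaw":1},
  {"dx":0,"dy":0,"dz":0.007,"yaw":0,"jaw":1},
  {"dx":0,"dy":0,"dz":0.005,"yaw":0,"jaw":1},
])

```text
time: 4.12
position: [0.5901, 0.1137, 0.0802]
tcp_rot: [0.0, 0.115, 0.993, 0.001]
contact_force: [-2.9, 3.9, 12.7]
opening: -0.0002
grasp_force: 5.7
```

Run:
```python
from h import *
s=status.read_state(); print(s['position'],jig(s['position']),s['contact_force'])
f0=load('top'); p,d=grab('top'); p,d=grab('wrist'); cv2.imwrite('pics/w3.png',cv2.resize(p[60:400,200:640,::-1],None,fx=1.7,fy=1.7,interpolation=cv2.INTER_CUBIC))
```

```text
[0.59011699 0.11369448 0.08015673] [ 11.98216964 -53.69185078  80.15672895] [-2.86890017  3.89255592 12.73080926]
```

View pics/w3.png

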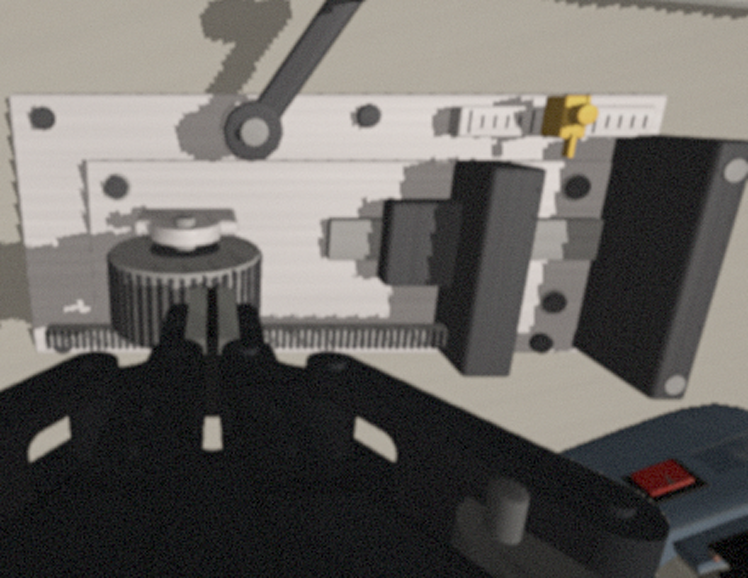

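Run:
```python
from h import *
f=load('wrist')
def cr(x,y,z): return jig(world(f,200+(x+.5)/1.7-.5,60+(y+.5)/1.7-.5,z)).round(1)
print('tip',cr(571,155,.031),'jawedge',cr(543,170,.047))
```

```text
tip [-36.1  81.4  31. ] jawedge [-32.4  60.7  47. ]
```

```bash
cat >> h.py <<'E'
def jawy(f):
    C=cloud(f).reshape(-1,3); m=(C[:,2]>42)&(C[:,2]<53)&(C[:,0]>-38)&(C[:,0]<0)&(C[:,1]>25)&(C[:,1]<105); w=C[m]
    top=w[w[:,2]>np.median(w[:,2])-1.2] ; return len(top),np.percentile(top[:,1],[1,5,50,95,99]).round(1),np.median(top[:,2]).round(1)
E
python3 - <<'E'
from h import *
f=load('wrist'); print(jawy(f)); f=load('top'); print(jawy(f))
E
```

```text
(1595, array([44.1, 44.9, 53.5, 62.1, 63.5]), np.float64(45.3))
(35, array([47.2, 47.7, 55.4, 64.4, 65. ]), np.float64(47.7))
```

apply_moves([
  {"dx":0,"dy":-0.007,"dz":0,"yaw":0,"jaw":1},
  {"dx":0,"dy":-0.007,"dz":0,"yaw":0,"jaw":1},
  {"dx":0,"dy":-0.007,"dz":0,"yaw":0,"jaw":1},
  {"dx":0,"dy":0,"dz":0,"yaw":0,"jaw":1},
  {"dx":0,"dy":0,"dz":-0.008,"yaw":0,"jaw":1},
])

```text
time: 4.85
position: [0.5846, 0.0917, 0.0872]
tcp_rot: [-0.0, 0.116, 0.993, -0.0]
contact_force: [-0.3, 0.8, -0.2]
opening: -0.0002
grasp_force: 0.0
```

Run:
```python
from h import *
grab('wrist');f=load('wrist'); print(jawy(f)); s=status.read_state(); print(s['time'],s['position'],jig(s['position']),s['contact_force'])
```

```text
(1587, array([53.9, 54.8, 63.3, 72.2, 73.3]), np.float64(48.6))
4.9 [0.58509895 0.09187023 0.08859355] [ 12.19754626 -76.08453229  88.59355151] [-0.06920672 -0.57063981  0.78314794]
```

apply_moves([
  {"dx":0,"dy":0.018,"dz":0,"yaw":0,"jaw":1},
  {"dx":0,"dy":0,"dz":0.004,"yaw":0,"jaw":1},
  {"dx":0,"dy":0,"dz":0.004,"yaw":0,"jaw":1},
  {"dx":0,"dy":-0.007,"dz":0,"yaw":0,"jaw":1},
  {"dx":0,"dy":-0.007,"dz":0,"yaw":0,"jaw":1},
])

```text
time: 5.52
position: [0.5861, 0.0971, 0.0813]
tcp_rot: [0.001, 0.115, 0.993, 0.001]
contact_force: [-4.0, 3.3, 8.9]
opening: -0.0001
grasp_force: 4.4
```

apply_moves([
  {"dx":0,"dy":0,"dz":0,"yaw":0,"jaw":1},
  {"dx":0,"dy":0,"dz":-0.02,"yaw":0,"jaw":1},
  {"dx":0.009,"dy":0.05,"dz":0,"yaw":0,"jaw":1},
  {"dx":0.008,"dy":0.05,"dz":0,"yaw":0,"jaw":1},
  {"dx":0.008,"dy":0.05,"dz":0,"yaw":0,"jaw":1},
])

```text
time: 6.15
position: [0.5963, 0.2491, 0.1002]
tcp_rot: [0.0, 0.116, 0.993, -0.0]
contact_force: [0.7, -0.4, -0.4]
opening: -0.0002
grasp_force: 0.0
```

apply_moves([
  {"dx":0,"dy":0,"dz":0,"yaw":0,"jaw":1},
  {"dx":0,"dy":0,"dz":0,"yaw":0,"jaw":1},
])

```text
time: 6.4
position: [0.5961, 0.2474, 0.0997]
tcp_rot: [-0.0, 0.116, 0.993, -0.0]
contact_force: [-0.1, -0.8, -1.1]
opening: -0.0002
grasp_force: 0.0
```

Run:
```python
from h import *
p,d=grab('wrist');f=load('wrist'); print(jawy(f)); s=status.read_state(); print(s['time'],s['position'],jig(s['position']),s['contact_force'])
u,v=proj(f,np.r_[O+EX*-.036+EY*.0815,.031]); u,v=int(u),int(v); print(u,v)
cv2.imwrite('pics/w4.png',cv2.resize(p[v-45:v+45,u-60:u+60,::-1],None,fx=6,fy=6,interpolation=cv2.INTER_CUBIC))
```

```text
(1081, array([61.5, 62.3, 70.1, 79.7, 80.4]), np.float64(48.7))
6.45 [0.59619217 0.24679501 0.09975067] [-13.18220691  77.14932191  99.75067479] [-1.26804155 -0.05967234 -0.32385328]
331 182
```

View pics/w4.png

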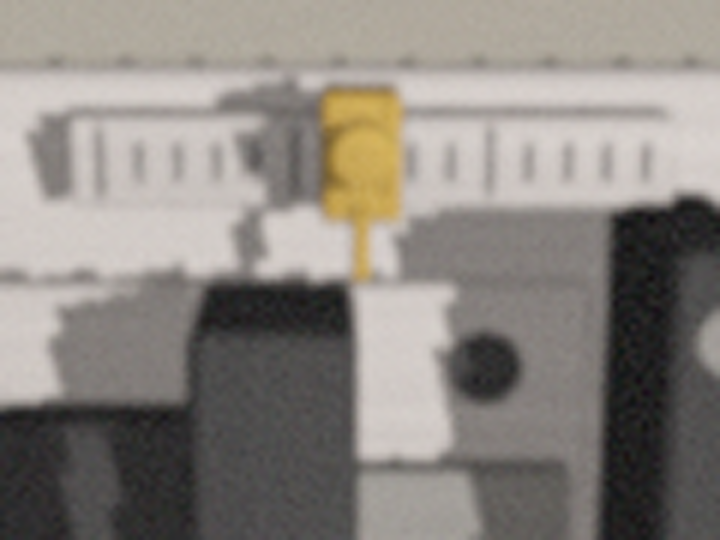

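The blade tip is at crop column ~362 and the jaw's front edge at ~356, so little travel remains. I'll measure it at sub-pixel level.

```bash
cat > meas.py <<'E'
from h import *
def meas(f,tipuv,rowsj,rowsb,half=12):
    p=f['p'].astype(float); g=p.mean(2); u0=int(tipuv[0])
    e=[]
    for v in rowsj:
        seg=g[v,u0-10:u0+11]; d=np.diff(seg); k=int(np.argmax(d)); w=d[max(0,k-2):k+3]; w=np.clip(w,0,None)
        e.append((w@np.arange(max(0,k-2),max(0,k-2)+len(w)))/w.sum()+.5+u0-10)
    b=[]
    for v in rowsb:
        seg=(p[v,u0-6:u0+7,0]-p[v,u0-6:u0+7,2]); w=np.clip(seg-25,0,None); b.append((w@np.arange(u0-6,u0+7))/w.sum())
    return np.array(e),np.array(b)
E
python3 - <<'E'
from meas import *
f=load('wrist'); e,b=meas(f,(331,182),range(196,211),range(174,183)); print(e.round(2),b.round(2))
yj=[jig(world(f,uu,vv,.0487))[1] for uu,vv in zip(e,range(196,211))]; yb=[jig(world(f,uu,vv,.031))[1] for uu,vv in zip(b,range(174,183))]
print(np.median(yj),np.round(yb,2)); print('cam',jig(-f['V'][:3,:3].T@f['V'][:3,3]))
E
```

```text
[330.04 329.99 329.95 330.   329.96 329.99 330.04 329.97 329.97 329.96
 329.97 329.95 330.01 329.94 329.91] [330.95 330.85 330.86 330.87 330.85 330.85 330.87 330.89 330.88]
80.31897040135009 [81.19 81.13 81.14 81.16 81.15 81.15 81.18 81.2  81.2 ]
cam [-79.24817434  76.53506652 233.97658705]
```

apply_moves([
  {"dx":-0.009,"dy":-0.047,"dz":0,"yaw":0,"jaw":1},
  {"dx":-0.008,"dy":-0.047,"dz":0,"yaw":0,"jaw":1},
  {"dx":-0.008,"dy":-0.047,"dz":0,"yaw":0,"jaw":1},
  {"dx":0,"dy":0,"dz":0.01,"yaw":0,"jaw":1},
  {"dx":0,"dy":0,"dz":0,"yaw":0,"jaw":1},
])

```text
time: 7.08
position: [0.5873, 0.1038, 0.0888]
tcp_rot: [-0.001, 0.117, 0.993, -0.0]
contact_force: [0.3, -0.7, -0.2]
opening: -0.0
grasp_force: 0.0
```

apply_moves([
  {"dx":0,"dy":0,"dz":0.006,"yaw":0,"jaw":1},
  {"dx":0,"dy":0,"dz":0.004,"yaw":0,"jaw":1},
  {"dx":0,"dy":-0.002,"dz":0,"yaw":0,"jaw":1},
  {"dx":0,"dy":0,"dz":0,"yaw":0,"jaw":1},
  {"dx":0,"dy":0,"dz":0,"yaw":0,"jaw":1},
])

```text
time: 7.7
position: [0.5881, 0.1043, 0.0818]
tcp_rot: [0.001, 0.115, 0.993, 0.001]
contact_force: [-1.3, 0.7, 7.8]
opening: -0.0001
grasp_force: 4.1
```

apply_moves([
  {"dx":0,"dy":0,"dz":-0.02,"yaw":0,"jaw":1},
  {"dx":0.009,"dy":0.048,"dz":0,"yaw":0,"jaw":1},
  {"dx":0.008,"dy":0.048,"dz":0,"yaw":0,"jaw":1},
  {"dx":0.008,"dy":0.048,"dz":0,"yaw":0,"jaw":1},
  {"dx":0,"dy":0,"dz":0,"yaw":0,"jaw":1},
])

```text
time: 8.32
position: [0.5958, 0.2525, 0.1002]
tcp_rot: [-0.0, 0.114, 0.994, 0.0]
contact_force: [0.3, -0.3, 0.1]
opening: -0.0
grasp_force: 0.0
```

apply_moves([
  {"dx":0,"dy":0,"dz":0,"yaw":0,"jaw":1},
  {"dx":0,"dy":0,"dz":0,"yaw":0,"jaw":1},
])

```text
time: 8.57
position: [0.5966, 0.2476, 0.1001]
tcp_rot: [0.0, 0.117, 0.993, -0.0]
contact_force: [-0.9, -0.1, 0.7]
opening: -0.0001
grasp_force: 0.0
```

```bash
cat > m2.py <<'E'
from meas import *
grab('wrist'); f=load('wrist'); u,v=proj(f,np.r_[O+EX*-.036+EY*.0812,.031]); v=int(round(v)); u=int(round(u))
rj=range(v+14,v+29); rb=range(v-8,v-1)
e,b=meas(f,(u,v),rj,rb); print(u,v,e.round(2),b.round(2))
yj=[jig(world(f,uu,vv,.0487)) for uu,vv in zip(e,rj)]; yb=[jig(world(f,uu,vv,.031)) for uu,vv in zip(b,rb)]
print(np.median(yj,0),np.median(yb,0),'remain',np.median(yb,0)[1]-np.median(yj,0)[1]); print('cam',jig(-f['V'][:3,:3].T@f['V'][:3,3]))
s=status.read_state(); print(s['time'],jig(s['position']))
E
python3 m2.py
```

```text
330 182 [330.31 330.3  330.28 330.29 330.3  330.29 330.31 330.32 330.24 330.28
 330.36 330.28 330.38 330.37 330.36] [330.52 330.47 330.52 330.49 330.42 330.51 330.53]
[-24.80124651  80.92322769  48.7       ] [-39.48393154  81.30164205  31.        ] remain 0.37841436175723686
cam [-78.88550981  76.87357461 234.34371814]
8.625 [-12.97553881  77.94982653 100.03918559]
```

apply_moves([
  {"dx":-0.009,"dy":-0.048,"dz":0,"yaw":0,"jaw":1},
  {"dx":-0.008,"dy":-0.048,"dz":0,"yaw":0,"jaw":1},
  {"dx":-0.008,"dy":-0.048,"dz":0,"yaw":0,"jaw":1},
  {"dx":0,"dy":0,"dz":0.01,"yaw":0,"jaw":1},
  {"dx":0,"dy":0,"dz":0,"yaw":0,"jaw":1},
])

```text
time: 9.25
position: [0.5869, 0.1022, 0.0888]
tcp_rot: [-0.001, 0.117, 0.993, 0.0]
contact_force: [0.4, 0.7, -0.4]
opening: -0.0005
grasp_force: 0.0
```

apply_moves([
  {"dx":0,"dy":0,"dz":0.006,"yaw":0,"jaw":1},
  {"dx":0,"dy":0,"dz":0.004,"yaw":0,"jaw":1},
  {"dx":0,"dy":-0.0017,"dz":0,"yaw":0,"jaw":1},
  {"dx":0,"dy":0,"dz":0,"yaw":0,"jaw":1},
  {"dx":0,"dy":0,"dz":0,"yaw":0,"jaw":1},
])

```text
time: 9.88
position: [0.5877, 0.1027, 0.0819]
tcp_rot: [0.001, 0.115, 0.993, 0.001]
contact_force: [-1.7, 2.0, 8.5]
opening: 0.0001
grasp_force: 4.1
```

apply_moves([
  {"dx":0,"dy":0,"dz":-0.02,"yaw":0,"jaw":1},
  {"dx":0.009,"dy":0.05,"dz":0,"yaw":0,"jaw":1},
  {"dx":0.008,"dy":0.05,"dz":0,"yaw":0,"jaw":1},
  {"dx":0.008,"dy":0.05,"dz":0,"yaw":0,"jaw":1},
  {"dx":0,"dy":0,"dz":0,"yaw":0,"jaw":1},
])

```text
time: 10.5
position: [0.5968, 0.2568, 0.1001]
tcp_rot: [-0.0, 0.114, 0.994, 0.0]
contact_force: [0.4, -0.6, -0.6]
opening: -0.0002
grasp_force: 0.0
```

apply_moves([
  {"dx":0,"dy":0,"dz":0,"yaw":0,"jaw":1},
  {"dx":0,"dy":0,"dz":0,"yaw":0,"jaw":1},
  {"dx":0,"dy":0,"dz":0,"yaw":0,"jaw":1},
])

```text
time: 10.88
position: [0.5976, 0.2517, 0.1]
tcp_rot: [0.0, 0.117, 0.993, -0.0]
contact_force: [-0.4, -0.3, 0.2]
opening: 0.0001
grasp_force: 0.0
```

```bash
python3 m2.py
```

```text
325 182 [324.82 324.8  324.84 324.8  324.79 324.84 324.83 324.83 324.87 324.83
 324.81 324.84 324.81 324.82 324.81] [324.79 324.78 324.8  324.76 324.81 324.82 324.86]
[-24.74257792  81.41583718  48.7       ] [-39.42277891  81.38084341  31.        ] remain -0.034993776457227455
cam [-78.82951348  81.08891095 234.32592949]
10.925 [-13.01325061  82.37365008 100.00848853]
```

The setting now reads level to within about 0.1 mm, measured with the camera directly over the tip. Next is the lever.

apply_moves([
  {"dx":0.0405,"dy":-0.03,"dz":0,"yaw":0,"jaw":1},
  {"dx":0.0405,"dy":-0.03,"dz":0,"yaw":0,"jaw":1},
  {"dx":0,"dy":0,"dz":0,"yaw":0,"jaw":1},
  {"dx":0,"dy":0,"dz":0.022,"yaw":0,"jaw":1},
  {"dx":0,"dy":0,"dz":0.022,"yaw":0,"jaw":1},
])

```text
time: 11.55
position: [0.5061, 0.2132, 0.0565]
tcp_rot: [0.001, 0.116, 0.993, 0.001]
contact_force: [0.6, -0.5, -0.7]
opening: 0.0001
grasp_force: 0.0
```

Run:
```python
from h import *
s=status.read_state(); print(s['time'],jig(s['position']),s['contact_force'])
p,d=grab('wrist'); cv2.imwrite('pics/w5.png',cv2.resize(p[:,80:560,::-1],None,fx=1.4,fy=1.4))
```

```text
11.55 [-92.93892279  23.41944012  56.45745145] [ 0.56905677 -0.51521069 -0.70715858]
```

View pics/w5.png

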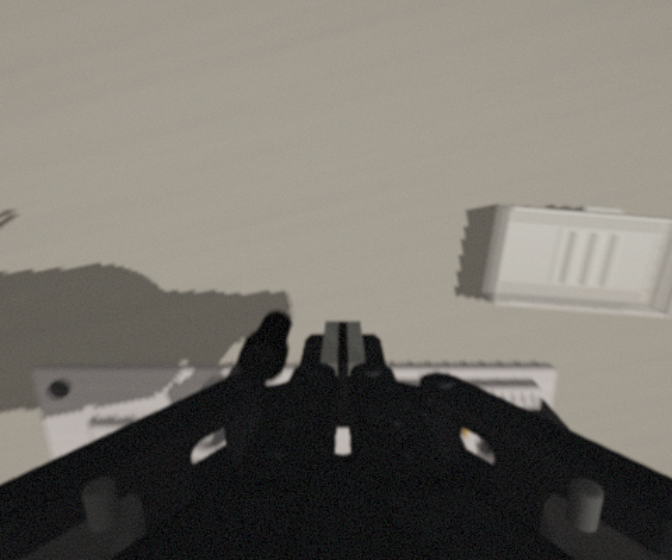

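apply_moves([
  {"dx":0.001,"dy":-0.007,"dz":0,"yaw":0,"jaw":1},
  {"dx":0,"dy":-0.007,"dz":0,"yaw":0,"jaw":1},
  {"dx":0.003,"dy":-0.008,"dz":0,"yaw":0,"jaw":1},
  {"dx":0.004,"dy":-0.007,"dz":0,"yaw":0,"jaw":1},
  {"dx":0.002,"dy":-0.01,"dz":0,"yaw":0,"jaw":1},
])

```text
time: 12.22
position: [0.486, 0.1769, 0.0564]
tcp_rot: [0.001, 0.116, 0.993, 0.0]
contact_force: [1.1, 1.5, 0.1]
opening: 0.0002
grasp_force: 0.6
```

apply_moves([
  {"dx":0.002,"dy":-0.01,"dz":0,"yaw":0,"jaw":1},
  {"dx":0,"dy":-0.01,"dz":0,"yaw":0,"jaw":1},
  {"dx":-0.004,"dy":-0.011,"dz":0,"yaw":0,"jaw":1},
  {"dx":-0.005,"dy":-0.008,"dz":0,"yaw":0,"jaw":1},
  {"dx":-0.003,"dy":-0.004,"dz":0,"yaw":0,"jaw":1},
])

```text
time: 12.85
position: [0.4844, 0.1352, 0.0556]
tcp_rot: [-0.002, 0.116, 0.993, 0.003]
contact_force: [-10.2, 16.9, 4.8]
opening: 0.0003
grasp_force: 8.6
```

apply_moves([
  {"dx":0,"dy":0,"dz":0,"yaw":0,"jaw":1},
  {"dx":0,"dy":0.015,"dz":0,"yaw":0,"jaw":1},
  {"dx":0,"dy":0.025,"dz":0,"yaw":0,"jaw":1},
  {"dx":-0.03,"dy":0.03,"dz":-0.05,"yaw":0,"jaw":1},
  {"dx":-0.05,"dy":0,"dz":0,"yaw":0,"jaw":1},
])

```text
time: 13.48
position: [0.5808, 0.1846, 0.108]
tcp_rot: [0.004, 0.114, 0.993, 0.001]
contact_force: [1.0, 0.5, 0.4]
opening: -0.0002
grasp_force: 0.0
```

apply_moves([
  {"dx":0,"dy":0,"dz":-0.015,"yaw":0,"jaw":1},
  {"dx":0,"dy":0,"dz":0,"yaw":0,"jaw":1},
  {"dx":0,"dy":0,"dz":0,"yaw":0,"jaw":1},
])

```text
time: 13.85
position: [0.5776, 0.1821, 0.1186]
tcp_rot: [0.0, 0.116, 0.993, 0.0]
contact_force: [-1.1, 1.1, 0.7]
opening: 0.0002
grasp_force: 0.0
```

Run:
```python
from h import *
s=status.read_state(); print(s['time'],jig(s['position']),s['contact_force'])
p,d=grab('wrist'); cv2.imwrite('pics/w6.png',cv2.resize(p[0:330,60:560,::-1],None,fx=1.6,fy=1.6,interpolation=cv2.INTER_CUBIC))
```

```text
13.85 [-16.15133662   9.85631622 118.59162925] [-1.12315297  1.13066924  0.71010136]
```

View pics/w6.png

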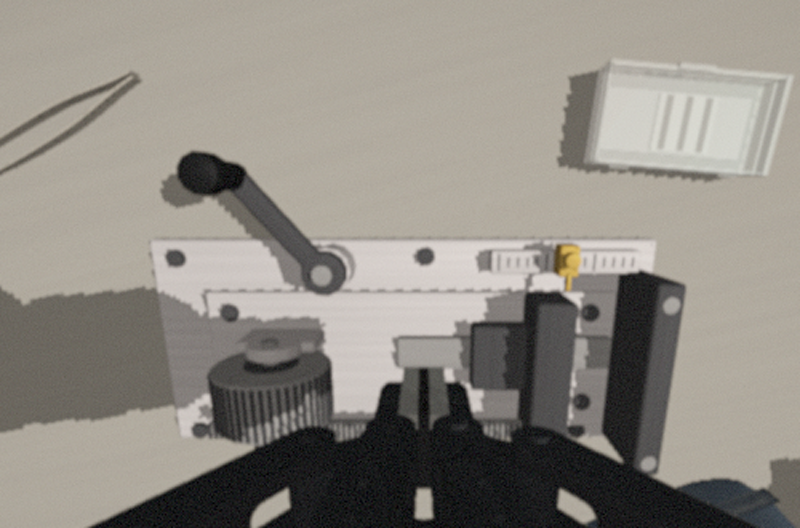

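Run:
```python
from h import *
f=load('wrist')
def cr(x,y,z): return jig(world(f,60+(x+.5)/1.6-.5,(y+.5)/1.6-.5,z))
p,q=cr(201,172,.072),cr(321,273,.042); d=p-q; print(p,q,np.hypot(*d[:2]), 'lever',np.pi/4-np.arctan2(d[1],-d[0]))
```

```text
[-89.98314761 -76.53185616  72.        ] [-46.01606216 -39.66195378  42.        ] 57.38026057386159 lever 1.4832246385148973
```

apply_moves([
  {"dx":0,"dy":0.036,"dz":0,"yaw":0,"jaw":1},
  {"dx":-0.003,"dy":0.036,"dz":0.019,"yaw":0,"jaw":1},
  {"dx":0,"dy":0,"dz":0,"yaw":0,"jaw":1},
  {"dx":0,"dy":0,"dz":0,"yaw":0,"jaw":1},
  {"dx":0,"dy":0,"dz":0,"yaw":0,"jaw":1},
])

```text
time: 14.52
position: [0.5977, 0.2505, 0.1005]
tcp_rot: [0.001, 0.117, 0.993, 0.0]
contact_force: [0.2, -0.7, -0.7]
opening: 0.0001
grasp_force: 0.0
```

```bash
python3 m2.py
```

```text
326 181 [326.26 326.29 326.39 326.28 326.28 326.32 326.23 326.3  326.3  326.25
 326.27 326.18 326.44 326.3  326.32] [326.2  326.19 326.19 326.23 326.2  326.2  326.25]
[-24.90534392  81.3152396   48.7       ] [-39.64067567  81.30438445  31.        ] remain -0.010855148395762626
cam [-78.57516245  79.86254342 234.6752353 ]
14.575 [-12.4473424   81.15055245 100.51933748]
```

The lever reads 1.48 rad against its stop (it was pushed with about 20 N, and needs only 1 N to turn), and the setting is unchanged.

```bash
python3 -c "
from cell import arm; print(arm.sign_off())"
```

```text
the job is handed in; nothing more can be done
None
```

The job is handed in: the jaw's front face measured level with the pointer tip to within about 0.1 mm, and it stayed there after the lever was pushed to its locked stop (measured at about 1.48 rad).

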